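# Hang the two drain caddies on their hooks

### The job

Hang both grey caddies up to drain by their handles: the deep one on the tall hook stand and the shallow one on the short hook stand, each with the hook's rod in the notch in the middle of its handle, so that it hangs free, level and still. Leave the tumbler, the jar, the funnel and the bottle standing where they are.

Things in the scene. Friction and masses are not known exactly. Their poses are not given: they have to be found in the camera images.
- deep: The deep caddy: grey open box, 76 (own x) x 110 (own y) x 90 mm tall, 180 g. Rigid arched handle over it: top bar along own y, 10 wide (x), 8 thick, underside at z = 165, uprights at y = +-55. For |y| under 11 the bar is stepped up 6 (top at z = 179): the notch. Pinch the straight bar, |y| = 19 to 50, from above, closing along x. Origin: centre of underside, z up.
- deep_notch (a point): Point on the deep caddy: middle of the underside of the handle's notch, 171 mm above its bottom. Axes as the caddy's.
- shallow: The shallow caddy: grey open box, 76 (own x) x 110 (own y) x 45 mm tall, 130 g. Rigid arched handle over it: top bar along own y, 10 wide (x), 8 thick, underside at z = 115, uprights at y = +-55. For |y| under 11 the bar is stepped up 6 (top at z = 129): the notch. Pinch the straight bar, |y| = 19 to 50, from above, closing along x. Origin: centre of underside, z up.
- shallow_notch (a point): Point on the shallow caddy: middle of the underside of the handle's notch, 121 mm above its bottom. Axes as the caddy's.
- tall: The tall hook stand, fixed steel. Origin: on the counter below the seat. Base 140 x 90 x 10 mm, x = -55 to +85. Post 16 thick at own x = +68, top at z = 242 mm. From it a level rod 8 thick runs along own -x (roughly towards the robot) at the seat's height, to an upturned tip at x = -41, top 22 above the seat.
- tall_seat (a point): Seat of the tall stand's hook: top of the level rod, 230 mm above the counter. Its x runs along the rod away from the tip towards the post, z up.
- short: The short hook stand, fixed steel. Origin: on the counter below the seat. Base 140 x 90 x 10 mm, x = -55 to +85. Post 16 thick at own x = +68, top at z = 162 mm. From it a level rod 8 thick runs along own -x (roughly towards the robot) at the seat's height, to an upturned tip at x = -41, top 22 above the seat.
- short_seat (a point): Seat of the short stand's hook: top of the level rod, 150 mm above the counter. Its x runs along the rod away from the tip towards the post, z up.
- unit: White plastic drawer unit, fixed, 280 (x) x 400 (y) x 80 mm tall, on a 12 mm slab: top 92 mm above the counter. The caddies start on the half of its top nearer the robot, tumbler, jar and funnel behind them. Its drawer faces the robot (own -x), may be up to 20 mm open; its handle stands 35 mm out. Origin: centre of the underside.
- tumbler: Bystander: steel tumbler, 68 mm across, 120 mm tall, standing on the unit. Origin: centre of its underside.
- jar: Bystander: glass jar with a twist cap, 68 mm across, 110 mm tall, standing on the unit. Origin: centre of its underside.
- funnel: Bystander: white plastic funnel standing on its mouth, 72 mm across, 100 mm tall, on the unit. Origin: centre of its underside.
- soapbottle: Bystander: amber glass soap bottle, 54 mm across, 150 mm tall, standing on the counter between the robot and the drawer unit. Origin: centre of its underside.
Things that resemble listed ones, but are neither listed nor needed, are in the scene too. Leave any turquoise look-alike of the deep alone.

How it is judged:
By the outcome, as a careful person would: the job done as asked, in the order asked, and still so for the second after the job is handed in, with the robot touching nothing.
It also fails if it takes over 67 s, if anything falls off the work surface, if the arm or the gripper's body presses on something with over 40 N, if the wrist force passes 120 N, or if a joint passes its speed limit or range.

### The arm

A 6-joint arm with a two-finger parallel gripper is mounted at the origin on the work surface. World frame = base frame: x ahead of the robot, y to its left, z up, the work surface at z = 0. Lengths are in m, angles in rad, forces in N, time in s.
With the tool pointing down it reaches from about 0.375 to 0.9 m from the base axis. Payload 3.1 kg.
Tool frame: the origin (TCP) lies between the finger pads; the fingertips stand 8 mm ahead of it and the grasp point (between the pads) lies 11 mm behind it; z points along the fingers, y is the line along which they close (so a half turn about z gives the same grasp; the last joint's range is limited). The gripper opens to 87 mm and grips with 3 to 60 N. Pads are 19 mm wide; open, the fingers measure 117 mm over their backs; the gripper's body (75 mm by 190 mm) begins 51 mm behind the grasp point.
Start: joints at [1.075, 0.527, 1.433, -0, 1.181, -0.178], TCP at [0.195, 0.594, 0.231] pointing down, gripper open.
Joint ranges: [-3.08, 3.08], [-0.75, 2.2], [0.22, 2.44], [-1.43, 4.57], [0, 2.65], [-2.85, 2.85]. Speed limits (rad/s): [2.79, 2.79, 3.14, 3.14, 3.14, 3.14].

### API

Orientations are given as a unit quaternion [x, y, z, w].
In Python, from rig import robot gives the robot as it stands.
- The arm moves only by the tool move_arm, never from a script. Its argument "motion" is text: rows parted by semicolons, each of 5 numbers parted by spaces: the opening, from -1 (shut) to 1 (fully open), then the shift along the tool's x, y, z normalised to -1 to 1, where 1 is 0.2 m, then the turn about the tool's z normalised to -1 to 1, where 1 is pi rad. A call has 1 to 12 rows; each row is the pose to reach, as a shift and turn from the pose commanded when the call began, along the tool's axes at that moment, turning the shorter way round; what a row does not reach only later rows make up. A row lasts 1/12 s, in which the tool goes at most 41.7 mm and 7.16 degrees, less where a joint would pass 70% of its speed; a pose out of reach is approached as far as the arm can. A call with a number of a shift or a turn outside -1 to 1 is refused whole. A call with a gripper value outside its range is refused whole. The fingers move at their own pace and stop on an object; "newtons" is the grip in N (left out, the last holds). Time passes only in rows, so rows that repeat a pose let the fingers close. It gives the time, the measured TCP pose, the force, the opening and the grip force at its end, in the units of the state.
- robot.get_obs(): the state, without advancing time (a new reading comes with each control period).
- robot.camera(name): name is "side" or "top" or "wrist"; returns (picture, depth): 420x560x3 uint8, red, green, blue; 420x560 float32, m along the optical axis (not along the pixel's ray), 0 where there is no reading.
- robot.camera_model(name): a dict with "mtx" (3x3 intrinsics, pixels), "D" ([k1, k2, p1, p2, k3] as OpenCV has them; the pictures are not rectified), "position" and "attitude" of the camera in the world. Camera axes: x right, y down, z forward; pixel columns grow to the right and rows downward; lengths in m; the calibration is good to about 2 mm. A picture is of the moment at which its call begins: read the wrist's pose just before it. camera_model takes no time and is no camera call; for the wrist camera it gives the pose at the moment of the call.
- robot.hand_in(): hands the job in; it is judged then, once.
The state is a dict: "time": time; "q": joint angles; "joint_velocities": joint speeds; "joint_torque": joint torques, N m; "position": TCP position; "tool_rot": TCP orientation; "ft_force": force on the tool from outside, world axes, zero at the start; "moment": the same for the moment, N m; "grip_width": finger opening in m; "grip_force": force on a finger pad.
Only numpy, scipy, OpenCV 4.12 (cv2) and the standard library are available. Lean on these libraries where they do the work, as an engineer would, in place of code of your own. Each camera call takes 0.05 s, during which the arm holds its last target. There are 200 camera calls.

## Working session

There is one attempt and no reset: what is moved stays moved. The work goes in short steps, Python scripts to look and compute and a tool call to move; the robot and the scene stay as the last step left them, time stands still between calls to the robot, and variables do not carry over. Pictures are saved under pics/ and viewed, at most 10 in all, crops included, and the job is handed in when it is done.

Besides the shell and the picture viewer there is one more tool, called as name(argument=value, ...) on one line, values as JSON. move_arm: Moves the arm, as the interface text tells. Its arguments: {"type":"object","properties":{"motion":{"type":"string"},"newtons":{"type":"number"}},"required":["motion"]}

```bash
ls; mkdir -p pics; cat > h.py <<'E'
import numpy as np, cv2
from scipy.spatial.transform import Rotation as R
from rig import robot
def snap(n,f=None):
    m=robot.camera_model(n); im,d=robot.camera(n)
    if f: cv2.imwrite('pics/'+f,im[:,:,::-1])
    return m,im,d
def rot(m):
    a=np.array(m['attitude'],float)
    return a if a.shape==(3,3) else R.from_quat(a).as_matrix()
def cloud(m,d):
    v,u=np.mgrid[:d.shape[0],:d.shape[1]]
    p=cv2.undistortPoints(np.stack([u,v],-1).reshape(-1,1,2).astype(float),np.array(m['mtx'],float),np.array(m['D'],float)).reshape(*d.shape,2)
    c=np.dstack([p*d[...,None],d])
    w=c@rot(m).T+np.array(m['position']); w[d==0]=np.nan
    return w
E
python3 - <<'E'
from h import *
a=[]
for n in('top','side'):
    m,im,d=snap(n,n+'0.png'); print(n,m); a+=[im,d]; np.savez(''+n+'0.npz',im=im,d=d,w=cloud(m,d))
print(robot.get_obs())
E
```

```text
pics
top {'mtx': array([[395.91447928,   0.        , 273.58600136],
       [  0.        , 395.91447928, 208.24403518],
       [  0.        ,   0.        ,   1.        ]]), 'D': array([-0.05221338,  0.        ,  0.        ,  0.        ,  0.        ]), 'position': array([ 0.29334343, -0.12368914,  1.24935692]), 'attitude': array([-0.69902169,  0.70990899, -0.06562651,  0.05559736])}
side {'mtx': array([[409.32517536,   0.        , 280.86819434],
       [  0.        , 409.32517536, 213.86677497],
       [  0.        ,   0.        ,   1.        ]]), 'D': array([-0.07407535,  0.        ,  0.        ,  0.        ,  0.        ]), 'position': array([ 0.39209245, -1.08408518,  1.217635  ]), 'attitude': array([ 0.92838325, -0.06249737,  0.01868216, -0.36585462])}
{'time': 0.1, 'q': array([ 1.07552340e+00,  5.28335567e-01,  1.43377248e+00, -3.03071504e-05,
        1.18139708e+00, -1.78481181e-01]), 'joint_velocities': array([ 0.0014167 , -0.00176118, -0.00152394,  0.00027411, -0.00061119,
        0.00063107]), 'joint_torque': array([-5.36253920e-04, -4.40988028e+01, -1.77151465e+01,  6.34591095e-02,
        5.33583225e-02, -5.85564339e-05]), 'position': array([0.19435848, 0.59333594, 0.22969313]), 'tool_rot': array([ 1.57728596e-01,  9.87482038e-01, -9.07124106e-04, -3.02851148e-04]), 'ft_force': array([-0.76247265,  0.36083682,  0.3082478 ]), 'moment': array([-0.00186357, -0.01371037,  0.02186003]), 'grip_force': 0.0, 'grip_width': 0.08650880466853544}
```

View pics/top0.png

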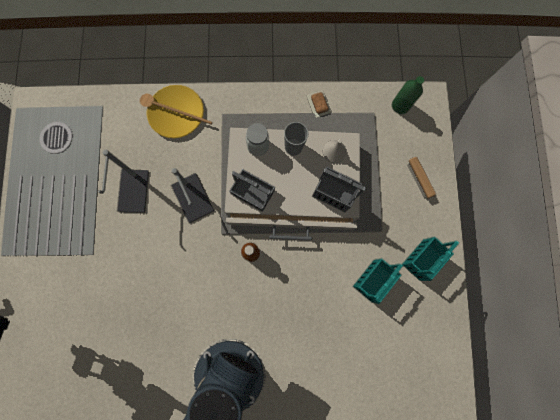

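View pics/side0.png

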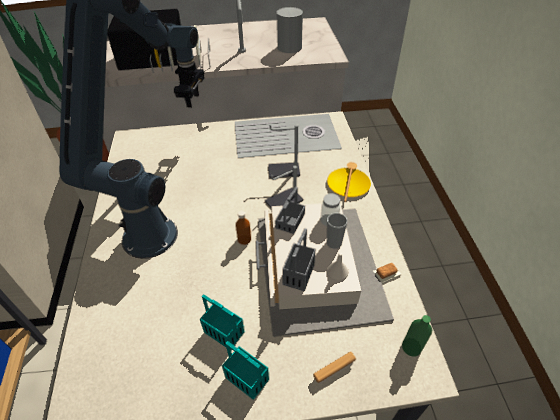

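The top view shows +x up and +y left. The stands are at px (133,190) and (192,197), the caddies at (252,188) and (338,188), and the bottle at (250,252). The turquoise look-alikes are at lower right.

```bash
python3 - <<'E'
from h import *
for n in('top','side'):
    w=np.load(n+'0.npz')['w']; P=w.reshape(-1,3)
    if n=='top':
        for u,v in[(133,190),(192,197),(252,188),(338,188),(250,252),(293,175),(295,130),(258,132),(334,150),(120,160),(190,178)]: print(u,v,w[v,u].round(3))
    def box(x0,x1,y0,y1,z0,z1):
        k=(P[:,0]>x0)&(P[:,0]<x1)&(P[:,1]>y0)&(P[:,1]<y1)&(P[:,2]>z0)&(P[:,2]<z1);return P[k]
    def fit(l,Q):
        if len(Q)<4: print(n,l,'few',len(Q));return
        c=Q[:,:2].mean(0); U,S,V=np.linalg.svd(Q[:,:2]-c); t=(Q[:,:2]-c)@V[0]
        print(n,l,len(Q),'mid',(c+V[0]*(t.min()+t.max())/2).round(4),'c',c.round(4),'dir',np.degrees(np.arctan2(V[0][1],V[0][0])).round(1),'len',np.ptp(t).round(3),'zmed',np.median(Q[:,2]).round(4),'p',np.percentile(Q[:,2],[5,95]).round(4))
    fit('deepbar',box(.35,.58,-.4,-.15,.245,.30))
    fit('shbar',box(.35,.58,-.15,.08,.195,.25))
    fit('tall',box(.3,.75,.05,.5,.205,.30))
    fit('short',box(.3,.75,.05,.3,.125,.19))
    fit('unit',box(.3,.75,-.4,.1,.082,.10))
    fit('bases',box(.3,.75,.05,.5,.006,.018))
    # height map image of stands
    if n=='top':
        z=np.nan_to_num(w[:,:,2]); g=np.clip(z/0.32*255,0,255).astype(np.uint8)
        im=np.load(n+'0.npz')['im'][:,:,::-1]
        c=np.hstack([cv2.resize(im[100:250,90:240],(400,400),interpolation=cv2.INTER_CUBIC),cv2.resize(cv2.applyColorMap(g,cv2.COLORMAP_JET)[100:250,90:390],(400,400)[::1])])
        c=cv2.resize(np.vstack([im[100:240,90:390],cv2.applyColorMap(g,cv2.COLORMAP_JET)[100:240,90:390]]),(640,597),interpolation=cv2.INTER_CUBIC)
        cv2.imwrite('pics/crop0.png',c)
E
```

```text
133 190 [0.574 0.307 0.011]
192 197 [0.549 0.117 0.008]
252 188 [ 0.556 -0.078  0.092]
338 188 [ 0.552 -0.336  0.096]
250 252 [ 0.362 -0.074  0.149]
293 175 [ 0.594 -0.202  0.093]
295 130 [ 0.711 -0.207  0.162]
258 132 [ 0.692 -0.1    0.198]
334 150 [ 0.655 -0.32   0.144]
120 160 [ 0.678  0.359 -0.001]
190 178 [0.61  0.124 0.012]
top deepbar 213 mid [ 0.5364 -0.3212] c [ 0.5363 -0.3213] dir -117.4 len 0.116 zmed 0.265 p [0.2572 0.272 ]
top shbar 179 mid [ 0.5435 -0.0792] c [ 0.5429 -0.0801] dir -120.3 len 0.115 zmed 0.2155 p [0.209  0.2227]
top tall 197 mid [0.5747 0.3078] c [0.5839 0.3072] dir 176.2 len 0.121 zmed 0.23 p [0.2142 0.2461]
top short 146 mid [0.592  0.1693] c [0.5598 0.1306] dir -129.8 len 0.245 zmed 0.15 p [0.144  0.1733]
top unit 8526 mid [ 0.5908 -0.1987] c [ 0.5908 -0.1956] dir -89.5 len 0.404 zmed 0.0919 p [0.0877 0.0969]
top bases 2599 mid [0.554  0.2762] c [0.5531 0.2521] dir 87.9 len 0.451 zmed 0.0093 p [0.0063 0.0136]
side deepbar 136 mid [ 0.5369 -0.3222] c [ 0.5334 -0.329 ] dir -117.7 len 0.117 zmed 0.2654 p [0.2489 0.2723]
side shbar 96 mid [ 0.5434 -0.0811] c [ 0.5408 -0.0856] dir -120.2 len 0.12 zmed 0.2153 p [0.2033 0.223 ]
side tall 86 mid [0.5721 0.3061] c [0.5826 0.3054] dir -3.7 len 0.116 zmed 0.2267 p [0.2117 0.2418]
side short 109 mid [0.5868 0.1812] c [0.5692 0.1494] dir -118.8 len 0.249 zmed 0.1491 p [0.1318 0.1699]
side unit 4207 mid [ 0.5857 -0.2009] c [ 0.5921 -0.2327] dir -78.7 len 0.443 zmed 0.0921 p [0.0874 0.0971]
side bases 736 mid [0.5473 0.286 ] c [0.5449 0.2452] dir -93.3 len 0.434 zmed 0.0094 p [0.0063 0.0143]
```

View pics/crop0.png

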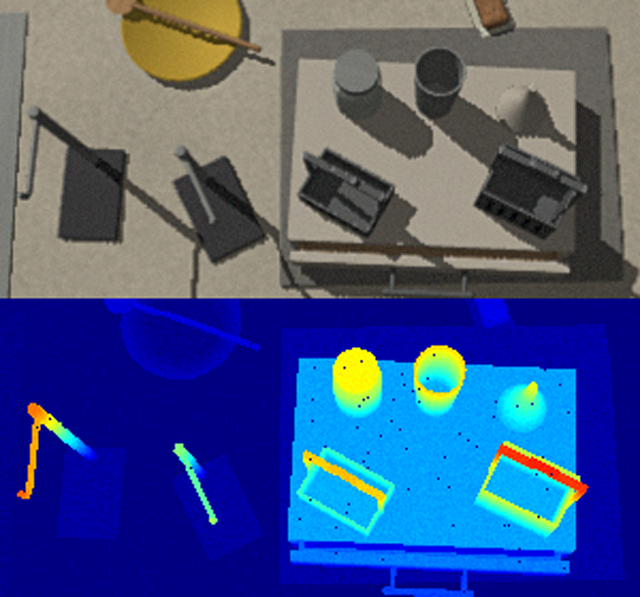

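The depth is clean. The red bar is the deep caddy and the yellow one the shallow caddy. The tall rod runs almost along x, and the short rod is turned to +x+y. I'll fit the frames precisely next.

```bash
cat >> h.py <<'E'
def sel(P,c,r,z0,z1):
    return P[(np.hypot(P[:,0]-c[0],P[:,1]-c[1])<r)&(P[:,2]>z0)&(P[:,2]<z1)]
def line(Q):
    for _ in range(5):
        c=np.median(Q,0)[:2]; v=cv2.fitLine(Q[:,:2].astype(np.float32),cv2.DIST_HUBER,0,1e-4,1e-4).ravel()
        v=v.astype(float); d=v[:2]; o=v[2:]; e=(Q[:,:2]-o)@np.array([-d[1],d[0]]); Q=Q[abs(e)<max(.006,2.5*np.std(e))]
    if d[0]<0:d=-d
    t=(Q[:,:2]-o)@d
    return o,d,t,Q
def tell(l,Q,deg=True):
    o,d,t,Q=line(Q); q=np.percentile(t,[0.5,99.5])
    print(l,len(Q),'ang',np.degrees(np.arctan2(d[1],d[0])).round(2),'ends',(o+d*t.min()).round(4),(o+d*t.max()).round(4),'mid',(o+d*q.mean()).round(4),'len',np.ptp(t).round(4),'z',np.percentile(Q[:,2],[5,50,95]).round(4))
    return o,d,t,Q
def goto(x,y,z,a):   # a: tool x heading, deg; prints normalised shift/turn from present pose
    o=robot.get_obs(); M=R.from_quat(o['tool_rot']).as_matrix(); p=np.array(o['position'])
    s=M.T@(np.array([x,y,z])-p)/.2; a0=np.degrees(np.arctan2(M[1,0],M[0,0]))
    t=-((a-a0+180)%360-180)/180
    print('t',round(o['time'],2),'pos',p.round(4),'a0',a0.round(2),'->shift',s.round(3),'turn',round(t,4),'w',round(o['grip_width'],4))
E
python3 - <<'E'
from h import *
for n in('top','side'):
    P=np.load(n+'0.npz')['w'].reshape(-1,3)
    print(n)
    tell('deep bar',sel(P,(.536,-.321),.07,.252,.29))
    tell('shal bar',sel(P,(.543,-.08),.07,.202,.24))
    tell('tall rod',sel(P,(.559,.309),.038,.215,.24))
    tell('tall all',sel(P,(.575,.308),.085,.215,.27))
    tell('short rod',sel(P,(.545,.13),.03,.13,.16))
    tell('short all',sel(P,(.55,.13),.085,.13,.19))
    for nm,c in(('tall',(.56,.31)),('short',(.55,.12))):
        Q=sel(P,c,.1,.007,.014); r=cv2.minAreaRect(Q[:,:2].astype(np.float32)*1000); print(nm,'base',r)
        Q=sel(P,c,.14,.243 if nm=='tall' else .163,.3); print(Q[:,:].round(3).tolist()[:8])
E
```

```text
top
deep bar 211 ang 62.12 ends [ 0.5092 -0.3722] [ 0.5633 -0.27  ] mid [ 0.5362 -0.3211] len 0.1157 z [0.2584 0.265  0.272 ]
shal bar 178 ang 59.6 ends [ 0.5143 -0.1289] [ 0.5727 -0.0294] mid [ 0.5433 -0.0795] len 0.1153 z [0.209  0.2156 0.2227]
tall rod 90 ang -2.77 ends [0.5219 0.311 ] [0.5967 0.3074] mid [0.5595 0.3092] len 0.0749 z [0.2249 0.229  0.2327]
tall all 184 ang -3.76 ends [0.5144 0.3118] [0.635  0.3039] mid [0.5751 0.3078] len 0.1208 z [0.2245 0.2303 0.2466]
short rod 54 ang 26.41 ends [0.5246 0.1071] [0.5747 0.132 ] mid [0.5496 0.1196] len 0.056 z [0.1457 0.1487 0.1525]
short all 134 ang 25.57 ends [0.4942 0.0924] [0.6028 0.1444] mid [0.5483 0.1183] len 0.1204 z [0.1453 0.1498 0.1636]
tall base ((574.3042602539062, 303.59033203125), (153.82211303710938, 125.2868881225586), 9.72727108001709)
[[0.634, 0.306, 0.244], [0.631, 0.311, 0.245], [0.631, 0.306, 0.245], [0.631, 0.301, 0.244], [0.628, 0.309, 0.244], [0.628, 0.303, 0.245], [0.625, 0.302, 0.247], [0.625, 0.298, 0.245]]
short base ((559.180908203125, 95.09720611572266), (140.76368713378906, 141.8098602294922), 26.95
[... 696 characters left out ...]
ds [0.5287 0.1105] [0.5725 0.1296] mid [0.5505 0.12  ] len 0.0479 z [0.1397 0.1479 0.1513]
short all 88 ang 25.08 ends [0.4934 0.0914] [0.6017 0.142 ] mid [0.5479 0.1169] len 0.1195 z [0.1375 0.1496 0.1658]
tall base ((564.386474609375, 324.65594482421875), (137.03631591796875, 162.56326293945312), 80.02030944824219)
[[0.515, 0.311, 0.248], [0.519, 0.311, 0.248], [0.629, 0.299, 0.245], [0.515, 0.31, 0.244]]
short base ((539.7366333007812, 146.102783203125), (154.1173095703125, 124.71234130859375), 11.088653564453125)
[[0.594, 0.146, 0.164], [0.597, 0.14, 0.163], [0.601, 0.139, 0.164], [0.492, 0.094, 0.17], [0.496, 0.094, 0.169], [0.5, 0.089, 0.173], [0.496, 0.091, 0.167], [0.5, 0.09, 0.167]]
```

move_arm(motion="1 0 0 -0.2 0.04; 1 0 0 -0.4 0.08; 1 0 0 -0.6 0.12; 1 -0.15 -0.15 -0.6 0.16; 1 -0.3 -0.3 -0.6 0.2; 1 -0.45 -0.45 -0.6 0.23; 1 -0.6 -0.6 -0.6 0.27; 1 -0.75 -0.75 -0.6 0.3; 1 -0.85 -0.85 -0.6 0.33; 1 -0.9 -0.9 -0.6 0.36; 1 -0.9 -0.9 -0.6 0.4; 1 -0.9 -0.9 -0.6 0.4", newtons=40)

```text
time: 1.1
position: [0.31, 0.3656, 0.3504]
tool_rot: [0.71, 0.705, -0.0, -0.0]
ft_force: [-0.6, 0.6, -0.2]
grip_width: 0.0871
grip_force: 0.0
```

```bash
python3 -c "
from h import *
goto(.5522,-.2914,.35,62.3)"
```

```text
t 1.1 pos [0.31   0.3656 0.3504] a0 89.58 ->shift [-3.276e+00  1.235e+00  2.000e-03] turn 0.1516 w 0.0871
```

move_arm(motion="1 -0.2 0.08 0 0; 1 -0.4 0.15 0 0; 1 -0.6 0.23 0 0; 1 -0.8 0.3 0 0; 1 -1 0.38 0 0; 1 -1 0.38 0 0")

```text
time: 1.6
position: [0.3873, 0.162, 0.3505]
tool_rot: [0.709, 0.705, -0.001, 0.002]
ft_force: [-0.4, 1.2, 0.9]
grip_width: 0.087
grip_force: 0.0
```

move_arm(motion="1 -0.2 0.08 0 0; 1 -0.4 0.15 0 0; 1 -0.6 0.23 0 0; 1 -0.8 0.3 0 0; 1 -1 0.38 0 0; 1 -1 0.38 0 0")

```text
time: 2.1
position: [0.4637, -0.0386, 0.3505]
tool_rot: [0.709, 0.706, -0.0, 0.002]
ft_force: [0.2, 0.3, -0.4]
grip_width: 0.0871
grip_force: 0.0
```

move_arm(motion="1 -0.2 0.08 0 0.03; 1 -0.4 0.15 0 0.06; 1 -0.6 0.23 0 0.09; 1 -0.8 0.3 0 0.12; 1 -1 0.38 0 0.15; 1 -1 0.38 0 0.15; 1 -1 0.38 0 0.15; 1 -1 0.38 0 0.15")

```text
time: 2.77
position: [0.5359, -0.2323, 0.3496]
tool_rot: [0.853, 0.522, -0.0, -0.001]
ft_force: [-0.5, 0.6, 0.6]
grip_width: 0.087
grip_force: 0.0
```

```bash
python3 -c "
from h import *
m,im,d=snap('wrist','w1.png')
P=cloud(m,d).reshape(-1,3)
tell('deep bar',sel(P,(.536,-.321),.07,.252,.29))
goto(.5522,-.2914,.25,62.3)"
```

```text
deep bar 669 ang 62.74 ends [ 0.5345 -0.321 ] [ 0.5621 -0.2674] mid [ 0.5486 -0.2936] len 0.0603 z [0.2568 0.2668 0.2702]
t 2.82 pos [ 0.5357 -0.2317  0.35  ] a0 63.03 ->shift [-0.229  0.21   0.499] turn 0.004 w 0.0866
```

move_arm(motion="0.2 -0.12 0.1 0 0; 0.2 -0.23 0.2 0 0; 0.2 -0.23 0.2 0.1 0; 0.2 -0.23 0.2 0.25 0; 0.2 -0.23 0.2 0.4 0; 0.2 -0.23 0.2 0.5 0; 0.2 -0.23 0.2 0.5 0; 0.2 -0.23 0.2 0.5 0; -1 -0.23 0.2 0.5 0; -1 -0.23 0.2 0.5 0; -1 -0.23 0.2 0.5 0; -1 -0.23 0.2 0.5 0", newtons=45)

```text
time: 3.82
position: [0.5513, -0.2933, 0.2522]
tool_rot: [0.853, 0.522, 0.001, 0.001]
ft_force: [-0.0, -0.6, 0.5]
grip_width: 0.0334
grip_force: 0.0
```

move_arm(motion="-1 0 0 0 0; -1 0 0 0 0; -1 0 0 0 0; -1 0 0 0 0; -1 0 0 0 0; -1 0 0 -0.02 0; -1 0 0 -0.06 0; -1 0 0 -0.1 0; -1 0 0 -0.1 0; -1 0 0 -0.1 0")

```text
time: 4.65
position: [0.5511, -0.2933, 0.2716]
tool_rot: [0.853, 0.521, 0.0, 0.001]
ft_force: [-1.1, 0.6, -2.0]
grip_width: 0.0092
grip_force: 45.0
```

```bash
python3 -c "
from h import *
for n in('top','side'):
  m,im,d=snap(n)
  P=cloud(m,d).reshape(-1,3)
  tell('bar',sel(P,(.536,-.321),.035,.25,.31))
goto(.5522,-.2914,.25,62.3);print(robot.get_obs())"
```

```text
return _methods._mean(a, axis=axis, dtype=dtype,
  ret = um.true_divide(
Traceback (most recent call last):
  File "h.py", line 27, in tell
    o,d,t,Q=line(Q); q=np.percentile(t,[0.5,99.5])
            ~~~~^^^
  File "h.py", line 21, in line
    c=np.median(Q,0)[:2]; v=cv2.fitLine(Q[:,:2].astype(np.float32),cv2.DIST_HUBER,0,1e-4,1e-4).ravel()
                            ~~~~~~~~~~~^^^^^^^^^^^^^^^^^^^^^^^^^^^^^^^^^^^^^^^^^^^^^^^^^^^^^^^
cv2.error: OpenCV(4.12.0) /io/opencv/modules/imgproc/src/linefit.cpp:50: error: (-215:Assertion failed) count > 0 in function 'fitLine2D_wods'
```

move_arm(motion="-1 0 0 -0.1 0; -1 0 0 -0.25 0; -1 0 0 -0.4 0; -1 0 0 -0.55 0; -1 0 0 -0.7 0; -1 0 0 -0.78 0; -1 0 0 -0.78 0; -1 0 0 -0.78 0")

```text
time: 5.37
position: [0.5506, -0.2929, 0.4268]
tool_rot: [0.853, 0.521, 0.0, 0.0]
ft_force: [-0.8, 0.8, -2.2]
grip_width: 0.0094
grip_force: 45.0
```

```bash
python3 -c "
from h import *
for n in('side','wrist'):
  m,im,d=snap(n)
  P=cloud(m,d).reshape(-1,3)
  Q=sel(P,(.536,-.321),.1,.38,.45); print(n,len(Q))
  if len(Q)>9: tell('bar',Q)
  Q=sel(P,(.536,-.321),.1,.22,.36); print('box z',np.percentile(Q[:,2],[1,50,97]).round(3))
goto(.4563,.3477,.42,86.3);print(robot.get_obs()['ft_force'],robot.get_obs()['moment'])"
```

```text
side 238
bar 228 ang 61.08 ends [ 0.5085 -0.3731] [ 0.5631 -0.2744] mid [ 0.5358 -0.3238] len 0.1127 z [0.3859 0.4394 0.4478]
box z [0.268 0.318 0.358]
wrist 2720
bar 2720 ang 62.76 ends [ 0.5399 -0.3068] [ 0.5609 -0.2661] mid [ 0.5505 -0.2863] len 0.0458 z [0.4022 0.4378 0.444 ]
box z [0.267 0.297 0.356]
t 5.47 pos [ 0.5498 -0.2924  0.4241] a0 62.85 ->shift [ 2.634 -1.876  0.031] turn -0.1303 w 0.0089
[-0.2328227   0.33503667 -1.46335866] [-0.04844497  0.07393444 -0.00524215]
```

move_arm(motion="-1 0.05 -0.04 0 0; -1 0.15 -0.11 0 0; -1 0.27 -0.19 0 0; -1 0.4 -0.28 0 0; -1 0.53 -0.38 0 0; -1 0.66 -0.47 0 0; -1 0.78 -0.56 0 0; -1 0.88 -0.63 0 0")

```text
time: 6.13
position: [0.5169, -0.0756, 0.425]
tool_rot: [0.853, 0.522, -0.001, -0.002]
ft_force: [0.5, -0.2, -1.7]
grip_width: 0.0092
grip_force: 45.0
```

move_arm(motion="-1 0.12 -0.08 0 0; -1 0.24 -0.17 0 0; -1 0.36 -0.26 0 0; -1 0.48 -0.34 0 0; -1 0.6 -0.43 0 0; -1 0.72 -0.51 0 0; -1 0.82 -0.58 0 0; -1 0.88 -0.63 0 0")

```text
time: 6.8
position: [0.4849, 0.1382, 0.425]
tool_rot: [0.853, 0.522, -0.001, -0.002]
ft_force: [0.1, -0.3, -1.4]
grip_width: 0.0094
grip_force: 45.0
```

move_arm(motion="-1 0.12 -0.08 0 -0.02; -1 0.24 -0.17 0 -0.04; -1 0.36 -0.26 0 -0.06; -1 0.48 -0.34 0 -0.08; -1 0.6 -0.43 0 -0.1; -1 0.72 -0.51 0 -0.12; -1 0.82 -0.58 0 -0.13; -1 0.88 -0.62 0 -0.13; -1 0.88 -0.62 0 -0.13; -1 0.88 -0.62 0 -0.13")

```text
time: 7.63
position: [0.4561, 0.3484, 0.4254]
tool_rot: [0.73, 0.684, -0.001, 0.0]
ft_force: [0.1, 1.1, -1.5]
grip_width: 0.0089
grip_force: 45.0
```

```bash
python3 -c "
from h import *
for n in('top','side'):
  m,im,d=snap(n)
  P=cloud(m,d).reshape(-1,3)
  Q=sel(P,(.4542,.3158),.1,.41,.46); print(n,len(Q))
  if len(Q)>9: tell('bar',Q)
  Q=sel(P,(.4542,.3158),.1,.22,.36); print('box z',np.percentile(Q[:,2],[1,50,97]).round(3))
goto(.4563,.3477,.258,86.3)"
```

```text
top 347
bar 331 ang 83.45 ends [0.4486 0.2582] [0.461  0.3664] mid [0.4546 0.3106] len 0.1088 z [0.42   0.4407 0.4511]
box z [0.23  0.307 0.358]
side 116
bar 116 ang 85.8 ends [0.4521 0.2538] [0.4605 0.3674] mid [0.4563 0.3104] len 0.1139 z [0.4159 0.4388 0.4566]
box z [0.224 0.318 0.357]
t 7.73 pos [0.4568 0.3473 0.426 ] a0 86.18 ->shift [ 0.003 -0.002  0.84 ] turn -0.0007 w 0.0093
```

move_arm(motion="-1 0 0 0.1 0; -1 0 0 0.22 0; -1 0 0 0.34 0; -1 0 0 0.46 0; -1 0 0 0.58 0; -1 0 0 0.7 0; -1 0 0 0.8 0; -1 0 0 0.84 0; -1 0 0 0.84 0; -1 0 0 0.84 0")

```text
time: 8.57
position: [0.4577, 0.3478, 0.2591]
tool_rot: [0.73, 0.683, 0.0, 0.0]
ft_force: [-0.0, 0.1, -1.3]
grip_width: 0.0089
grip_force: 45.0
```

```bash
python3 -c "
from h import *
for n in('top','side'):
  m,im,d=snap(n)
  w=cloud(m,d);P=w.reshape(-1,3)
  tell('bar',sel(P,(.4542,.3158),.075,.255,.29))
  tell('barfree',sel(P,(.4542,.285),.045,.255,.29))
  tell('rod',sel(P,(.559,.309),.035,.21,.24))
  tell('rod+tip',sel(P,(.559,.309),.05,.21,.27))
  if n=='side': cv2.imwrite('pics/s2.png',cv2.resize(im[90:230,180:370,::-1],(760,560),interpolation=cv2.INTER_CUBIC))
goto(.4563,.3477,.258,86.3)"
```

```text
bar 163 ang 84.49 ends [0.4501 0.2584] [0.4598 0.3588] mid [0.4549 0.3085] len 0.1009 z [0.2616 0.2744 0.2811]
barfree 131 ang 86.42 ends [0.4509 0.2583] [0.4554 0.33  ] mid [0.4532 0.2942] len 0.0718 z [0.2672 0.2745 0.2814]
rod 85 ang -1.92 ends [0.5246 0.3102] [0.5933 0.3079] mid [0.559 0.309] len 0.0688 z [0.2262 0.2293 0.2327]
rod+tip 119 ang -2.73 ends [0.5137 0.3109] [0.6085 0.3063] mid [0.5614 0.3086] len 0.0949 z [0.2263 0.2296 0.2517]
bar 83 ang 84.6 ends [0.4498 0.2565] [0.461  0.3752] mid [0.4552 0.3134] len 0.1192 z [0.2568 0.2732 0.287 ]
barfree 40 ang 84.77 ends [0.4504 0.2564] [0.4571 0.3295] mid [0.4537 0.2927] len 0.0734 z [0.2567 0.2728 0.2792]
rod 33 ang -2.72 ends [0.5264 0.3095] [0.5928 0.3063] mid [0.5596 0.3079] len 0.0665 z [0.2214 0.2247 0.2304]
rod+tip 49 ang -1.42 ends [0.5142 0.3088] [0.6054 0.3065] mid [0.5598 0.3077] len 0.0912 z [0.2216 0.2254 0.2442]
t 8.67 pos [0.4583 0.3485 0.2603] a0 86.21 ->shift [-0.005 -0.01   0.011] turn -0.0005 w 0.0092
```

View pics/s2.png

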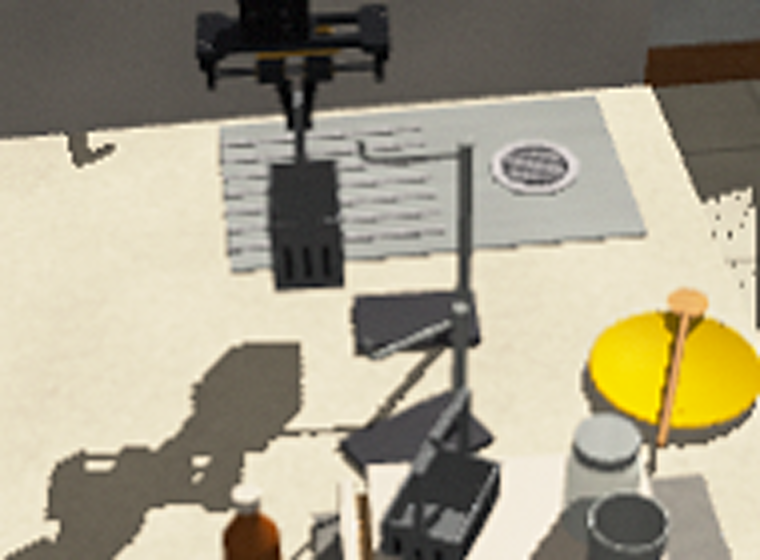

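The picture shows the deep caddy held level at about (300,200) px, left of the tall hook's tip at (362,148), with the tip at window height. I'll slide it in now.

move_arm(motion="-1 0 0.03 0 0; -1 0 0.08 0 0; -1 0 0.14 0 0; -1 0 0.2 0 0; -1 0 0.26 0 0; -1 0 0.32 0 0; -1 0 0.38 0 0; -1 0 0.44 0 0; -1 0 0.49 0 0; -1 0 0.52 0 0; -1 0 0.52 0 0; -1 0 0.52 0 0")

```text
time: 9.67
position: [0.5608, 0.3414, 0.2582]
tool_rot: [0.73, 0.683, -0.0, -0.0]
ft_force: [-0.2, -0.1, -0.7]
grip_width: 0.0093
grip_force: 45.0
```

```bash
python3 -c "
from h import *
for n in('top','side'):
  m,im,d=snap(n)
  w=cloud(m,d);P=w.reshape(-1,3)
  tell('barfree',sel(P,(.557,.28),.04,.258,.29))
  tell('rod',sel(P,(.535,.31),.018,.21,.24))
  tell('post side',sel(P,(.6,.307),.03,.21,.26))
  cv2.imwrite('pics/%s3.png'%n,im[:,:,::-1])
goto(.561,.344,.2185,86.3);print(robot.get_obs()['ft_force'])"
```

```text
barfree 128 ang 85.49 ends [0.5541 0.2522] [0.5594 0.3195] mid [0.5567 0.2861] len 0.0675 z [0.2659 0.2734 0.2803]
rod 39 ang 1.25 ends [0.5172 0.3093] [0.5516 0.3101] mid [0.5343 0.3097] len 0.0344 z [0.2266 0.2294 0.2347]
post side 92 ang -7.25 ends [0.5751 0.3097] [0.6294 0.3028] mid [0.6028 0.3062] len 0.0547 z [0.2176 0.2296 0.2425]
barfree 36 ang 86.54 ends [0.5528 0.2484] [0.557  0.3188] mid [0.5549 0.2832] len 0.0705 z [0.259  0.271  0.2772]
rod 16 ang 3.72 ends [0.5183 0.3073] [0.5515 0.3095] mid [0.5348 0.3084] len 0.0333 z [0.2211 0.2262 0.2363]
post side 44 ang -4.87 ends [0.5718 0.3076] [0.6296 0.3026] mid [0.6007 0.3051] len 0.058 z [0.2173 0.2272 0.2398]
t 9.77 pos [0.5601 0.3416 0.2584] a0 86.27 ->shift [0.012 0.004 0.199] turn -0.0002 w 0.0092
[ 0.42797598 -0.61727448 -1.65665601]
```

move_arm(motion="-1 0 0 0.04 0; -1 0 0 0.08 0; -1 0 0 0.12 0; -1 0 0 0.15 0; -1 0 0 0.17 0; -1 0 0 0.18 0; -1 0 0 0.185 0; -1 0 0 0.19 0; -1 0 0 0.195 0; -1 0 0 0.195 0; -1 0 0 0.195 0")

```text
time: 10.68
position: [0.561, 0.3416, 0.2198]
tool_rot: [0.73, 0.684, 0.0, 0.0]
ft_force: [0.6, -0.1, -1.6]
grip_width: 0.0095
grip_force: 45.0
```

move_arm(motion="-1 0 0 0.004 0; -1 0 0 0.008 0; -1 0 0 0.008 0; -1 0 0 0.008 0")

```text
time: 11.02
position: [0.5608, 0.3416, 0.2179]
tool_rot: [0.73, 0.684, -0.0, -0.0]
ft_force: [0.5, -0.7, -1.5]
grip_width: 0.0094
grip_force: 45.0
```

move_arm(motion="-1 0 0 0.004 0; -1 0 0 0.008 0; -1 0 0 0.008 0; -1 0 0 0.008 0")

```text
time: 11.35
position: [0.561, 0.3416, 0.217]
tool_rot: [0.73, 0.684, 0.0, 0.0]
ft_force: [-0.9, 0.7, 2.5]
grip_width: 0.0093
grip_force: 45.0
```

move_arm(motion="-1 0 0 0 0; -1 0 0 0 0; -1 0 0 0 0", newtons=4)

```text
time: 11.6
position: [0.5611, 0.3416, 0.2164]
tool_rot: [0.73, 0.684, 0.0, 0.0]
ft_force: [-0.9, -0.8, 0.8]
grip_width: 0.0103
grip_force: 4.0
```

move_arm(motion="-0.7 0 0 0 0; -0.6 0 0 0 0; -0.5 0 0 0 0; -0.3 0 0 0 0; -0.2 0 0 0 0; -0.2 0 0 0 0; -0.2 0 0 0 0; -0.2 0 0 0 0")

```text
time: 12.27
position: [0.5608, 0.3416, 0.2163]
tool_rot: [0.73, 0.684, -0.0, -0.0]
ft_force: [0.4, 0.3, -0.7]
grip_width: 0.0343
grip_force: 0.0
```

```bash
python3 -c "
from h import *
for n in('top','side'):
  m,im,d=snap(n)
  w=cloud(m,d);P=w.reshape(-1,3)
  o,dd,t,Q=tell('barfree',sel(P,(.557,.28),.04,.218,.26))
  tell('rod',sel(P,(.535,.31),.018,.21,.24))
m,im,d=snap('side','s4.png')
cv2.imwrite('pics/s4c.png',cv2.resize(im[100:220,250:350,::-1],(500,600),interpolation=cv2.INTER_CUBIC))
goto(.561,.344,.35,86.3);print(robot.get_obs()['ft_force'])"
```

```text
barfree 134 ang -89.94 ends [0.556  0.3191] [0.556  0.2524] mid [0.556  0.2857] len 0.0667 z [0.2251 0.2321 0.2394]
rod 38 ang -2.88 ends [0.5179 0.3108] [0.5504 0.3092] mid [0.5343 0.31  ] len 0.0326 z [0.2263 0.2291 0.2322]
barfree 55 ang 84.98 ends [0.5525 0.2499] [0.5582 0.3148] mid [0.5553 0.282 ] len 0.0651 z [0.2204 0.2272 0.2363]
rod 18 ang -2.13 ends [0.5183 0.3099] [0.5513 0.3087] mid [0.5348 0.3093] len 0.0331 z [0.2214 0.2261 0.2306]
t 12.42 pos [0.5608 0.3416 0.2164] a0 86.25 ->shift [ 0.012  0.    -0.668] turn -0.0003 w 0.0347
[ 0.44276198  1.11774478 -1.06382703]
```

View pics/s4c.png

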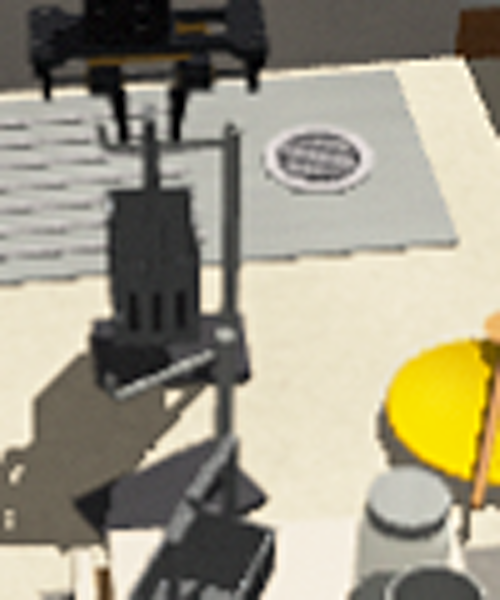

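The deep caddy hangs on the rod at about (150,250) px, with the fingers open on either side of the bar. I'll retreat upwards and go to the shallow one.

move_arm(motion="-0.2 0 0 -0.04 0; -0.2 0 0 -0.1 0; -0.2 0 0 -0.2 0; -0.2 0 0 -0.35 0; -0.2 0 0 -0.5 0; -0.2 0 0 -0.65 0; -0.2 0 0 -0.75 0; -0.2 0 0 -0.75 0; -0.2 0 0 -0.75 0")

```text
time: 13.17
position: [0.5614, 0.3419, 0.3692]
tool_rot: [0.73, 0.684, 0.002, 0.001]
ft_force: [-0.6, -0.2, -0.9]
grip_width: 0.0349
grip_force: 0.0
```

```bash
python3 -c "
from h import *
m,im,d=snap('top')
w=cloud(m,d);P=w.reshape(-1,3)
Q=sel(P,(.559,.309),.066,.2,.26);Q=Q[abs(Q[:,0]-.558)<.013]
y=Q[:,1];f=(abs(y-.309)>.016)
print(len(Q),np.polyfit(y[f]-.309,Q[f,2],1),np.polyfit(y[f]-.309,Q[f,0],1),y.min(),y.max())
goto(.5269,-.1085,.33,59.8)"
```

```text
230 [0.02933447 0.22880797] [0.06838416 0.55831492] 0.25154742726694446 0.36918323027868205
t 13.22 pos [0.5605 0.3415 0.3669] a0 86.25 ->shift [-2.256 -0.021  0.184] turn 0.147 w 0.0345
```

move_arm(motion="0.2 -0.2 0 0 0; 0.2 -0.4 0 0 0; 0.2 -0.6 0 0 0; 0.2 -0.8 0 0 0; 0.2 -1 0 0 0; 0.2 -1 0 0 0")

```text
time: 13.72
position: [0.5464, 0.1355, 0.3645]
tool_rot: [0.732, 0.681, -0.003, -0.0]
ft_force: [0.2, -0.4, 0.1]
grip_width: 0.0518
grip_force: 0.0
```

move_arm(motion="0.2 -0.2 0 0.03 0.03; 0.2 -0.4 0 0.06 0.06; 0.2 -0.6 0 0.1 0.09; 0.2 -0.8 0 0.14 0.12; 0.2 -1 0 0.18 0.147; 0.2 -1 0 0.18 0.147; 0.2 -1 0 0.18 0.147")

```text
time: 14.3
position: [0.5335, -0.059, 0.3283]
tool_rot: [0.868, 0.497, -0.001, -0.002]
ft_force: [-0.4, 0.7, 0.0]
grip_width: 0.0518
grip_force: 0.0
```

```bash
python3 -c "
from h import *
for n in('wrist',):
  m,im,d=snap(n); P=cloud(m,d).reshape(-1,3)
  tell('bar',sel(P,(.5435,-.08),.07,.2,.23))
goto(.5269,-.1085,.2,59.8)"
```

```text
bar 1362 ang 59.49 ends [ 0.5265 -0.1044] [ 0.5721 -0.027 ] mid [ 0.5495 -0.0654] len 0.0899 z [0.2124 0.2143 0.2204]
t 14.35 pos [ 0.5339 -0.0576  0.3289] a0 59.71 ->shift [-0.237  0.101  0.644] turn -0.0005 w 0.0522
```

move_arm(motion="0.2 -0.12 0.05 0 0; 0.2 -0.24 0.095 0 0; 0.2 -0.24 0.095 0.1 0; 0.2 -0.24 0.095 0.25 0; 0.2 -0.24 0.095 0.4 0; 0.2 -0.24 0.095 0.55 0; 0.2 -0.24 0.095 0.644 0; 0.2 -0.24 0.095 0.644 0; 0.2 -0.24 0.095 0.644 0; -1 -0.24 0.095 0.644 0; -1 -0.24 0.095 0.644 0; -1 -0.24 0.095 0.644 0", newtons=45)

```text
time: 15.35
position: [0.528, -0.1086, 0.2032]
tool_rot: [0.867, 0.499, 0.001, 0.001]
ft_force: [-0.1, 0.3, -0.1]
grip_width: 0.0392
grip_force: 0.0
```

move_arm(motion="-1 0 0 0 0; -1 0 0 0 0; -1 0 0 0 0; -1 0 0 0 0; -1 0 0 0 0; -1 0 0 0 0; -1 0 0 0 0")

```text
time: 15.93
position: [0.5271, -0.1088, 0.2017]
tool_rot: [0.867, 0.498, 0.0, 0.0]
ft_force: [1.4, -1.1, 1.0]
grip_width: 0.0091
grip_force: 45.2
```

move_arm(motion="-1 0 0 -0.05 0; -1 0 0 -0.12 0; -1 0 0 -0.24 0; -1 0 0 -0.36 0; -1 0 0 -0.48 0; -1 0 0 -0.6 0; -1 0 0 -0.65 0; -1 0 0 -0.65 0; -1 0 0 -0.65 0")

```text
time: 16.68
position: [0.5265, -0.1084, 0.3314]
tool_rot: [0.867, 0.498, -0.0, -0.0]
ft_force: [-0.1, -0.4, -1.7]
grip_width: 0.0092
grip_force: 45.3
```

```bash
python3 -c "
from h import *
for n in('top','side','wrist'):
  m,im,d=snap(n); P=cloud(m,d).reshape(-1,3)
  Q=sel(P,(.555,-.055),.045,.31,.37);print(n,len(Q))
  if len(Q)>9: tell('bar',Q)
goto(.45,.06,.33,115.6)"
```

```text
top 49
bar 49 ang 77.08 ends [ 0.5637 -0.0482] [ 0.5686 -0.0268] mid [ 0.5661 -0.0376] len 0.022 z [0.32   0.3437 0.3469]
side 1
wrist 4603
bar 4603 ang 59.59 ends [ 0.5318 -0.0927] [ 0.5709 -0.0261] mid [ 0.5514 -0.0593] len 0.0772 z [0.3405 0.3424 0.3483]
t 16.83 pos [ 0.5258 -0.1082  0.3297] a0 59.79 ->shift [ 0.536 -0.751  0.001] turn -0.3101 w 0.0098
```

move_arm(motion="-1 0.05 -0.07 0 -0.03; -1 0.1 -0.15 0 -0.06; -1 0.16 -0.24 0 -0.1; -1 0.22 -0.33 0 -0.13; -1 0.28 -0.42 0 -0.17; -1 0.34 -0.51 0 -0.2; -1 0.4 -0.6 0 -0.24; -1 0.44 -0.668 0 -0.27; -1 0.44 -0.668 0 -0.31; -1 0.44 -0.668 0 -0.31; -1 0.44 -0.668 0 -0.31")

```text
time: 17.75
position: [0.4554, 0.0348, 0.3307]
tool_rot: [0.534, 0.845, -0.0, -0.001]
ft_force: [1.1, -0.2, -2.0]
grip_width: 0.0095
grip_force: 45.4
```

```bash
python3 -c "
from h import *
goto(.4549,.0355,.1785,115.5)"
```

```text
t 17.75 pos [0.4554 0.0348 0.3307] a0 115.43 ->shift [0.004 0.    0.761] turn -0.0004 w 0.0095
```

move_arm(motion="-1 0 0 0.1 0; -1 0 0 0.22 0; -1 0 0 0.34 0; -1 0 0 0.46 0; -1 0 0 0.58 0; -1 0 0 0.68 0; -1 0 0 0.74 0; -1 0 0 0.76 0; -1 0 0 0.76 0; -1 0 0 0.76 0")

```text
time: 18.58
position: [0.4563, 0.0343, 0.1797]
tool_rot: [0.534, 0.846, 0.0, 0.0]
ft_force: [-0.3, -0.3, -1.2]
grip_width: 0.0095
grip_force: 45.4
```

```bash
cat >> h.py <<'E'
def rel(P,c,seat,ang,z0,z1,xw=.014):   # points about bar in the stand's frame
    e=np.array([np.cos(np.radians(ang)),np.sin(np.radians(ang))]); n=np.array([-e[1],e[0]])
    q=np.c_[(P[:,:2]-seat)@e,(P[:,:2]-seat)@n,P[:,2]]
    return q[(abs(q[:,0]-c)<xw)&(abs(q[:,1])<.075)&(q[:,2]>z0)&(q[:,2]<z1)]
E
python3 -c "
from h import *
S=np.array([.5348,.1118])
for n in('top','side'):
  m,im,d=snap(n); P=cloud(m,d).reshape(-1,3)
  q=rel(P,-.105,S,25.5,.17,.21); f=q[q[:,1]>-.01]
  print(n,len(q),'free end y',np.sort(f[:,1])[-3:].round(4),'x',np.median(f[:,0]).round(4),'yaw',np.polyfit(f[:,1],f[:,0],1).round(3),'z',np.median(f[:,2]).round(4))
  q=rel(P,0,S,25.5,.14,.158,.03); q=q[abs(q[:,1])<.012]; print('rod y',np.median(q[:,1]).round(4),np.polyfit(q[:,0],q[:,1],1).round(4),'z',np.median(q[:,2]).round(4))
  if n=='side': cv2.imwrite('pics/s5.png',cv2.resize(im[120:270,190:340,::-1],(600,600),interpolation=cv2.INTER_CUBIC))
goto(.4549,.0355,.1785,115.5)"
```

```text
return _methods._mean(a, axis=axis, dtype=dtype,
  ret = ret.dtype.type(ret / rcount)
Traceback (most recent call last):
TypeError: expected non-empty vector for x
```

Top is occluded by the arm, so I'll use side and wrist.

```bash
python3 -W ignore -c "
from h import *
S=np.array([.5348,.1118])
for n in('side','wrist'):
  m,im,d=snap(n); P=cloud(m,d).reshape(-1,3)
  q=rel(P,-.105,S,25.5,.17,.21); f=q[q[:,1]>-.01]
  if len(f)>5: print(n,len(q),'free end y',np.sort(f[:,1])[-3:].round(4),'x',np.median(f[:,0]).round(4),'yaw',np.polyfit(f[:,1],f[:,0],1).round(3),'z',np.median(f[:,2]).round(4))
  q=rel(P,0,S,25.5,.14,.158,.03); q=q[abs(q[:,1])<.012]
  if len(q)>5: print('rod y',np.median(q[:,1]).round(4),np.polyfit(q[:,0],q[:,1],1).round(4),'z',np.median(q[:,2]).round(4))
  if n=='side': A=cv2.resize(im[110:260,190:340,::-1],(400,400),interpolation=cv2.INTER_CUBIC)
  else: cv2.imwrite('pics/s5.png',np.hstack([A,cv2.resize(im[:,:,::-1],(400,300)).copy() if 0 else cv2.copyMakeBorder(cv2.resize(im[:,:,::-1],(400,300)),0,100,0,0,0)]))
goto(.4549,.0355,.1785,115.5)"
```

```text
rod y -0.0002 [ 0.0112 -0.0004] z 0.1484
wrist 6200 free end y [0.059 0.059 0.059] x -0.1047 yaw [ 0.004 -0.105] z 0.1926
rod y 0.0027 [0.0029 0.0026] z 0.1479
t 18.73 pos [0.4566 0.0344 0.1804] a0 115.55 ->shift [ 0.008 -0.005  0.01 ] turn 0.0003 w 0.0095
```

View pics/s5.png

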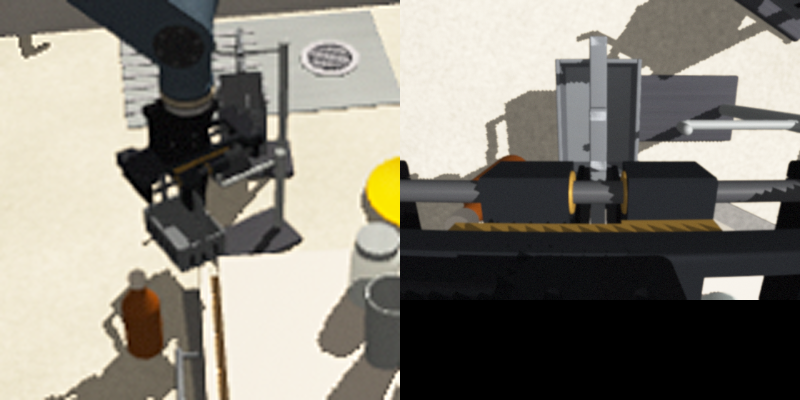

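The left half shows the shallow caddy held just short of the short hook. In the wrist view on the right, the notch is at (598,115) and in line with the rod, whose tip is at (690,128). I'll slide it in.

move_arm(motion="-1 0.007 0.03 0 0; -1 0.007 0.08 0 0; -1 0.007 0.14 0 0; -1 0.007 0.2 0 0; -1 0.007 0.26 0 0; -1 0.007 0.32 0 0; -1 0.007 0.38 0 0; -1 0.007 0.44 0 0; -1 0.007 0.49 0 0; -1 0.007 0.525 0 0; -1 0.007 0.525 0 0; -1 0.007 0.525 0 0")

```text
time: 19.73
position: [0.5498, 0.0815, 0.1794]
tool_rot: [0.533, 0.846, -0.0, -0.0]
ft_force: [-1.8, -0.3, -1.5]
grip_width: 0.0094
grip_force: 45.4
```

```bash
python3 -W ignore -c "
from h import *
S=np.array([.5348,.1118])
for n in('top','side','wrist'):
  m,im,d=snap(n); P=cloud(m,d).reshape(-1,3)
  q=rel(P,0,S,25.5,.175,.21); f=q[q[:,1]>-.01]
  if len(f)>5: print(n,len(q),'free end y',np.sort(f[:,1])[-3:].round(4),'x',np.median(f[:,0]).round(4),'z',np.median(f[:,2]).round(4))
  for c in(-.025,.03):
    q=rel(P,c,S,25.5,.14,.16,.015); q=q[abs(q[:,1])<.012]
    if len(q)>5: print(n,'rod y',c,np.median(q[:,1]).round(4),'z',np.median(q[:,2]).round(4))
goto(.5497,.0807,.1385,115.5)"
```

```text
side rod y -0.025 -0.0009 z 0.1475
wrist 6073 free end y [0.0615 0.0615 0.0615] x -0.0011 z 0.1918
wrist rod y -0.025 0.0026 z 0.1482
wrist rod y 0.03 0.0031 z 0.1479
t 19.88 pos [0.549  0.0812 0.1794] a0 115.58 ->shift [-0.004  0.002  0.205] turn 0.0004 w 0.0094
```

move_arm(motion="-1 -0.004 0 0.04 0; -1 -0.004 0 0.08 0; -1 -0.004 0 0.12 0; -1 -0.004 0 0.15 0; -1 -0.004 0 0.17 0; -1 -0.004 0 0.18 0; -1 -0.004 0 0.185 0; -1 -0.004 0 0.19 0; -1 -0.004 0 0.197 0; -1 -0.004 0 0.197 0; -1 -0.004 0 0.197 0")

```text
time: 20.8
position: [0.5503, 0.0806, 0.1403]
tool_rot: [0.533, 0.846, 0.0, 0.0]
ft_force: [-0.6, -0.5, -1.0]
grip_width: 0.0096
grip_force: 45.4
```

move_arm(motion="-1 0 0 0.004 0; -1 0 0 0.006 0; -1 0 0 0.006 0; -1 0 0 0.006 0")

```text
time: 21.13
position: [0.5502, 0.0806, 0.139]
tool_rot: [0.533, 0.846, 0.0, 0.0]
ft_force: [1.2, -0.4, -0.6]
grip_width: 0.0093
grip_force: 45.4
```

move_arm(motion="-1 0 0 0.004 0; -1 0 0 0.006 0; -1 0 0 0.006 0; -1 0 0 0.006 0")

```text
time: 21.47
position: [0.5503, 0.0806, 0.1382]
tool_rot: [0.533, 0.846, 0.0, 0.0]
ft_force: [-0.9, 0.6, 2.5]
grip_width: 0.0094
grip_force: 45.5
```

move_arm(motion="-1 0 0 0.003 0; -1 0 0 0.005 0; -1 0 0 0.005 0; -1 0 0 0.005 0")

```text
time: 21.8
position: [0.5504, 0.0806, 0.1375]
tool_rot: [0.533, 0.846, 0.0, 0.0]
ft_force: [-2.8, 0.4, 7.3]
grip_width: 0.0091
grip_force: 45.0
```

move_arm(motion="-1 0 0 -0.005 0; -1 0 0 -0.005 0; -1 0 0 -0.005 0; -1 0 0 -0.005 0", newtons=4)

```text
time: 22.13
position: [0.5504, 0.0805, 0.1376]
tool_rot: [0.533, 0.846, 0.0, 0.0]
ft_force: [0.9, 0.8, 1.1]
grip_width: 0.01
grip_force: 4.0
```

move_arm(motion="-0.7 0 0 0 0; -0.6 0 0 0 0; -0.5 0 0 0 0; -0.3 0 0 0 0; -0.2 0 0 0 0; -0.2 0 0 0 0; -0.2 0 0 0 0; -0.2 0 0 0 0")

```text
time: 22.8
position: [0.5501, 0.0806, 0.1377]
tool_rot: [0.533, 0.846, -0.0, -0.0]
ft_force: [0.1, 0.1, -0.3]
grip_width: 0.034
grip_force: 0.0
```

move_arm(motion="-0.2 0 0 -0.04 0; -0.2 0 0 -0.1 0; -0.2 0 0 -0.2 0; -0.2 0 0 -0.35 0; -0.2 0 0 -0.5 0; -0.2 0 0 -0.7 0; -0.2 0 0 -0.9 0; -0.2 0 0 -1 0; -0.2 0 0 -1 0; -0.2 0 0 -1 0")

```text
time: 23.63
position: [0.5505, 0.0806, 0.3397]
tool_rot: [0.533, 0.846, 0.001, 0.002]
ft_force: [0.3, 0.7, -1.2]
grip_width: 0.0346
grip_force: 0.0
```

move_arm(motion="-0.2 -0.2 0 0 0; -0.2 -0.4 0 0 0; -0.2 -0.6 0 0 0; -0.2 -0.8 0 0 0; -0.2 -1 0 0 0; -0.2 -1 0 0 0; -0.2 -1 0 0 0; -0.2 -1 0 0 0; -0.2 -1 0 0 0; -0.2 -1 0 0 0; -0.2 -1 0 0 0; -0.2 -1 0 0 0")

```text
time: 24.63
position: [0.6363, -0.0987, 0.3381]
tool_rot: [0.532, 0.847, 0.0, 0.0]
ft_force: [-0.3, -0.1, 0.3]
grip_width: 0.0348
grip_force: 0.0
```

```bash
python3 -W ignore -c "
from h import *
im={}
for n in('top','side'):
  m,i,d=snap(n); P=cloud(m,d).reshape(-1,3); im[n]=i[:,:,::-1]
  for nm,S,a,h in(('deep',(.559,.309),-3.7,.23),('shal',(.5348,.1118),25.5,.15)):
    q=rel(P,0,np.array(S),a,h-.012,h+.018,.02); f=q[(abs(q[:,1])>.014)]
    print(n,nm,len(q),'y',q[:,1].min().round(4),q[:,1].max().round(4),'x',np.median(f[:,0]).round(4),'slope',np.polyfit(f[:,1],f[:,2],1).round(4),'yaw',np.polyfit(f[:,1],f[:,0],1)[0].round(3))
  o=np.load(n+'0.npz')['w']; w=P.reshape(o.shape)
  for b,c,z in(('tumbler',(.70,-.205),.15),('jar',(.69,-.1),.15),('funnel',(.66,-.315),.13),('bottle',(.362,-.074),.08)):
    A=sel(o.reshape(-1,3),c,.06,z,.22);B=sel(P,c,.06,z,.22); print(b,((B.mean(0)-A.mean(0))*1000).round(1))
cv2.imwrite('pics/end.png',np.hstack([cv2.resize(im['side'][110:260,190:340],(400,400),interpolation=cv2.INTER_CUBIC),cv2.resize(im['top'][100:250,90:240],(400,400),interpolation=cv2.INTER_CUBIC)]))
print(robot.get_obs()['position'],robot.get_obs()['time'])"
```

```text
top deep 225 y -0.0572 0.0585 x -0.0004 slope [0.0096 0.2316] yaw 0.008Traceback (most recent call last):
  File "<string>", line 8, in <module>
    print(n,nm,len(q),'y',q[:,1].min().round(4),q[:,1].max().round(4),'x',np.median(f[:,0]).round(4),'slope',np.polyfit(f[:,1],f[:,2],1).round(4),'yaw',np.polyfit(f[:,1],f[:,0],1)[0].round(3))
                          ~~~~~~~~~~^^
    return umr_minimum(a, axis, None, out, keepdims, initial, where)
ValueError: zero-size array to reduction operation minimum which has no identity
```

move_arm(motion="-0.2 -0.2 -0.15 0 0; -0.2 -0.4 -0.3 0 0; -0.2 -0.6 -0.45 0 0; -0.2 -0.8 -0.6 0 0; -0.2 -1 -0.75 0 0; -0.2 -1 -0.75 0 0; -0.2 -1 -0.75 0 0; -0.2 -1 -0.75 0 0; -0.2 -1 -0.75 0 0")

```text
time: 25.43
position: [0.5875, -0.3445, 0.3376]
tool_rot: [0.533, 0.846, 0.0, -0.0]
ft_force: [1.2, 0.2, 1.0]
grip_width: 0.0352
grip_force: 0.0
```

```bash
python3 -W ignore -c "
from h import *
im={}
for n in('top','side'):
  m,i,d=snap(n); P=cloud(m,d).reshape(-1,3); im[n]=i[:,:,::-1]
  for nm,S,a,h in(('deep',(.559,.309),-3.7,.23),('shal',(.5348,.1118),25.5,.15)):
    q=rel(P,0,np.array(S),a,h-.012,h+.018,.02); f=q[(abs(q[:,1])>.014)]
    if len(f)<9: print('few');continue
    print(n,nm,len(q),'y',q[:,1].min().round(4),q[:,1].max().round(4),'x',np.median(f[:,0]).round(4),'slope',np.polyfit(f[:,1],f[:,2],1).round(4),'yaw',np.polyfit(f[:,1],f[:,0],1)[0].round(3))
  o=np.load(n+'0.npz')['w']
  for b,c,z in(('tumbler',(.70,-.205),.15),('jar',(.69,-.1),.15),('funnel',(.66,-.315),.13),('bottle',(.362,-.074),.08)):
    A=sel(o.reshape(-1,3),c,.06,z,.22);B=sel(P,c,.06,z,.22); print(b,len(A),len(B),((B.mean(0)-A.mean(0))*1000).round(1))
cv2.imwrite('pics/end.png',np.hstack([cv2.resize(im['side'][110:260,190:340],(400,400),interpolation=cv2.INTER_CUBIC),cv2.resize(im['top'][100:250,90:240],(400,400),interpolation=cv2.INTER_CUBIC)]))
print(robot.get_obs()['position'],robot.get_obs()['time'])"
```

```text
top deep 228 y -0.0571 0.0587 x -0.0007 slope [0.0099 0.2316] yaw 0.005
few
tumbler 401 408 [-0.4  0.2 -0.6]
jar 514 518 [-0.1 -0.1  0. ]
funnel 137 0 [nan nan nan]
bottle 264 0 [nan nan nan]
few
side shal 94 y -0.06 0.0602 x -0.002 slope [0.0176 0.1496] yaw -0.006
tumbler 442 354 [ 2.4 -5.1 -3.9]
jar 342 20 [21.   7.9 12.8]
funnel 130 127 [ 0.4 -0.8  1.2]
bottle 203 205 [ 0.2 -0.6  0.1]
[ 0.58806668 -0.34326276  0.33793086] 25.5333
```

View pics/end.png

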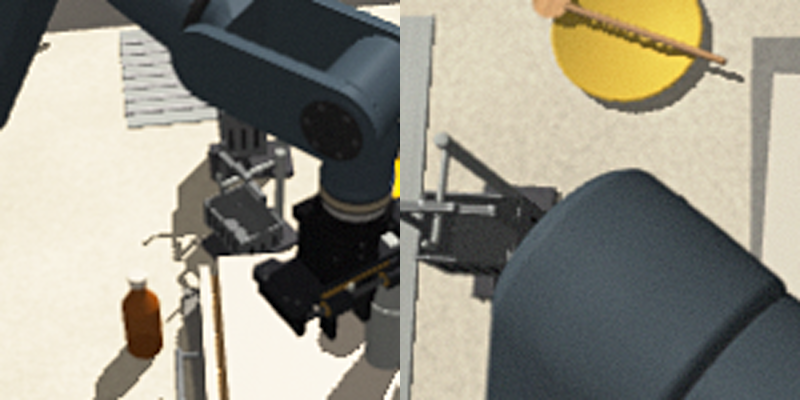

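Both caddies hang level on their rods with the bars centred. All four bystanders match their starting places to within 1.3 mm in the unoccluded view.

```bash
python3 -c "
from rig import robot
print(robot.hand_in())"
```

```text
the job is handed in; nothing more can be done
None
```

Both caddies hang by their notches, the deep one on the tall hook stand and the shallow one on the short, each level to about 1° in the last images; the tumbler, jar, funnel and bottle have not moved, and the job was handed in at about 25.5 s.

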